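# Set the sauce warmer's dial to its index stud

## Task

Two sauce warmers stand on the parlour counter. On the one that carries the white porcelain cup, turn the dial clockwise until its pointer lines up with the small raised stud on the ring around it, then let go. Leave the cup standing where it is and do not turn the other warmer's dial.

Things in the scene. Friction and masses are not known exactly. Their poses are not given: they have to be found in the camera images.
- dial_grip (a point): Black dial to turn, 0.04 N m stiff: skirt 60 mm across, 8 high, on the box; on it a bar 50 long, 14 thick, 34 high, top 82 mm above the counter. A white line on the bar's top and a white nose at the skirt (40 mm out) mark its pointer end. Point on the axis, 10 mm below the bar's top; x along the bar to the pointer, z up, turns with the dial. Starts 0.5-1.4 rad anticlockwise of the stud.
- index_stud (a point): Index mark: dark steel stud 9 mm across on a thin fixed brass ring plate (112 mm across, 2 mm high) around the dial. Point at the centre of the stud's top, 46 mm from the dial's axis and 48 mm above the counter, level with the dial's skirt; x points level from the axis out through the stud, z up. The dial is set when its pointer points at the stud.
- cup: White porcelain cup, rim 76 mm across, 58 mm high, loose on the warmer to be set; origin at the centre of its underside, z up. Both warmers are fixed white boxes 260 x 150 mm, top 40 mm above the counter, with a dark plate (110 mm across, 3 mm high) at the far end and the dial at the near end, 130 mm apart; yaw varies. The other warmer carries a stoppered glass jar 97 mm high.
- other_pointer (a point): Pointer end of the other warmer's dial (same shape and size), at the top of its bar, 25 mm from that dial's axis and 82 mm above the counter; the frame turns with that dial, x from its axis towards the pointer, z up. This dial is not to be turned.
Things that resemble listed ones, but are neither listed nor needed, are in the scene too. Leave any orange look-alike of the cup alone.

How it is judged:
By the outcome, as a careful person would: the job done as asked, in the order asked, and still so for the second after the job is handed in, with the robot touching nothing.
It also fails if it takes over 32 s, if anything falls off the work surface, if the arm or the gripper's body presses on something with over 40 N, if the wrist force passes 120 N, or if a joint passes its speed limit or range.

## Robot

A 6-joint arm with a two-finger parallel gripper is mounted at the origin on the work surface. World frame = base frame: x ahead of the robot, y to its left, z up, the work surface at z = 0. Lengths are in m, angles in rad, forces in N, time in s.
With the tool pointing down it reaches from about 0.375 to 0.9 m from the base axis. Payload 3.1 kg.
Tool frame: the origin (TCP) lies between the finger pads; the fingertips stand 22 mm ahead of it and the grasp point (between the pads) lies 3 mm ahead of it; z points along the fingers, y is the line along which they close (so a half turn about z gives the same grasp; the last joint's range is limited). The gripper opens to 87 mm and grips with 3 to 60 N. Pads are 19 mm wide; open, the fingers measure 117 mm over their backs; the gripper's body (75 mm by 190 mm) begins 51 mm behind the grasp point.
Start: joints at [1.026, 0.527, 1.433, -0, 1.181, -0.178], TCP at [0.224, 0.583, 0.245] pointing down, gripper open.
Joint ranges: [-3.08, 3.08], [-0.75, 2.2], [0.22, 2.44], [-1.43, 4.57], [0, 2.65], [-2.85, 2.85]. Speed limits (rad/s): [2.79, 2.79, 3.14, 3.14, 3.14, 3.14].

## Interface

Orientations are given as a unit quaternion [x, y, z, w].
In Python, from rig import get_obs, camera, get_calibration, hand_in, cut_out gives the robot as it stands.
- The arm moves only by the shell command python3 -m inch 'ROWS' [OPENING] [FORCE]. ROWS is JSON, one flat list of numbers, 6 for each row, row after row: the shift along the tool's x, y, z scaled (see below), then the turn, a rotation vector about the tool's x, y, z scaled (see below). A call has 1 to 20 rows; each row is the pose to reach, as a shift and turn from the pose commanded when the call began, along the tool's axes at that moment; what a row does not reach only later rows make up. The controller multiplies each number of a shift by 0.08 m and each number of a turn by 90 degrees. A row lasts 1/12 s, in which the tool goes at most 41.7 mm and 7.16 degrees, less where a joint would pass 70% of its speed; a pose out of reach is approached as far as the arm can. A call with a number of a shift or a turn outside -1 to 1 is refused whole. A call with a gripper value outside its range is refused whole. OPENING is the finger opening in mm, from 0 to 87, set as the call begins (- or left out, the last holds). The fingers move at their own pace and stop on an object; FORCE is the grip in N (left out, the last holds). Time passes only in rows, so rows that repeat a pose let the fingers close. It gives the time, the measured TCP pose, the force, the opening and the grip force at its end, in the units of the state.
- get_obs(): the state, without advancing time (a new reading comes with each control period).
- camera(name): name is "side" or "top" or "wrist"; returns the picture (384x512x3 uint8, red, green, blue); there is no depth.
- get_calibration(name): a dict with "vertical_fov" (degrees; the focal length in pixels is half the picture's height over the tangent of half this angle, whatever the lens; pixels are square), "cx", "cy" (the principal point, pixels), "T" (4x4, takes a point from camera to world coordinates). Camera axes: x right, y down, z forward; pixel columns grow to the right and rows downward; lengths in m; the calibration is good to about 2 mm. A picture is of the moment at which its call begins: read the wrist's pose just before it. get_calibration takes no time and is no camera call; for the wrist camera it gives the pose at the moment of the call.
- hand_in(): hands the job in; it is judged then, once.
Trained networks look in the newest picture that a camera, given by its name, has taken for a name from the list of things; names that differ only in an ending like _2 or _b are one class to them, and where a whole thing is asked for, a point or a joint stands for the part that bears it (a point fixed in the world has none). Each returns a list of dicts, best first, with "conf" (0 to 1); they miss things now and then, are a little off and sometimes report something else, mostly with a low value. They report only what shows in the picture. A call takes as long as a camera call. They do not tell look-alikes from the thing itself.
- cut_out(camera, thing): "region" (384x512 bool, what is visible of it) and "bbox" ([left, top, right, bottom] in pixels, round what is visible of it).
The state is a dict: "time": time; "q": joint angles; "joint_velocities": joint speeds; "joint_torque": joint torques, N m; "position": TCP position; "tool_rot": TCP orientation; "ft_force": force on the tool from outside, world axes, zero at the start; "moment": the same for the moment, N m; "grip_width": finger opening in m; "grip_force": force on a finger pad.
Only numpy, scipy, OpenCV 4.12 (cv2) and the standard library are available. Lean on these libraries where they do the work, as an engineer would, in place of code of your own. Each camera call takes 0.05 s, during which the arm holds its last target. There are 200 camera calls.

## Working session

There is one attempt and no reset: what is moved stays moved. The work goes in short steps, Python scripts to look and compute and a shell command to move; the robot and the scene stay as the last step left them, time stands still between calls to the robot, and variables do not carry over. Pictures are saved under pics/ and viewed, at most 10 in all, crops included, and the job is handed in when it is done.

```bash
ls; mkdir -p pics
python3 - <<'E'
from rig import *
import cv2,numpy as np
ims=[]
for n in("top","side"):
    im=camera(n);c=get_calibration(n);print(n,c["vertical_fov"],c["cx"],c["cy"],np.round(c["T"],3).tolist())
    cv2.imwrite(f"pics/{n}.png",im[:,:,::-1])
    for t in("dial_grip","index_stud","cup","other_pointer"):
        for r in cut_out(n,t)[:3]:
            print(n,t,round(r["conf"],2),r["bbox"],int(r["region"].sum()))
print(get_obs())
E
```

```text
pics
top 57.483431792440165 254.02230867916805 180.95113581050367 [[-0.02, -0.986, 0.167, 0.427], [-1.0, 0.024, 0.019, -0.032], [-0.023, -0.166, -0.986, 0.735], [0.0, 0.0, 0.0, 1.0]]
top dial_grip 0.75 [347.2, 171.5, 375.6, 201.1] 734
top index_stud 0.71 [332.6, 154.3, 391.1, 211.7] 1765
top cup 0.92 [200.5, 168.2, 238.7, 208.6] 1153
top cup 0.76 [336.7, 98.4, 371.2, 135.7] 1298
top cup 0.73 [243.3, 103.1, 279.4, 144.2] 1161
top other_pointer 0.74 [113.3, 202.1, 144.1, 235.5] 765
side 54.48165826673132 250.99382687185403 192.07604721116613 [[-0.873, -0.278, 0.4, 0.266], [-0.486, 0.466, -0.739, 0.499], [0.019, -0.84, -0.542, 0.474], [0.0, 0.0, 0.0, 1.0]]
side dial_grip 0.67 [285.6, 155.0, 315.6, 176.1] 473
side index_stud 0.59 [277.5, 165.1, 324.9, 183.8] 488
side cup 0.96 [231.0, 130.9, 263.0, 168.3] 853
side cup 0.94 [183.3, 180.2, 218.5, 221.1] 1117
side cup 0.6 [219.3, 219.5, 260.3, 266.2] 1595
side other_pointer 0.67 [183.4, 301.6, 233.8, 341.0] 1630
{'time': 0.5, 'q': array([ 1.02551192e+00,  5.27540929e-01,  1.43274004e+00, -8.64741938e-06,
        1.18135804e+00, -1.78491841e-01]), 'joint_velocities': array([-4.23248698e-04, -1.96180436e-05,  1.18848196e-03, -1.96650542e-03,
        9.04420926e-04, -1.25137317e-04]), 'joint_torque': array([-7.57285907e-04, -4.39602113e+01, -1.76788956e+01,  6.33293786e-02,
        5.15866256e-02, -3.68891119e-05]), 'position': array([0.22409167, 0.58340887, 0.24451045]), 'tool_rot': array([ 1.82368329e-01,  9.83230284e-01, -2.30903884e-05, -4.46415754e-06]), 'ft_force': array([ 0.59736078,  0.05395561, -0.22506785]), 'moment': array([0.00694498, 0.02506409, 0.0047697 ]), 'grip_force': 0.0, 'grip_width': 0.08735232534930615}
```

Run:
```python
import cv2,numpy as np
a=cv2.imread("pics/top.png");b=cv2.imread("pics/side.png")
cv2.imwrite("pics/v1.png",cv2.resize(a,(800,600),interpolation=cv2.INTER_CUBIC))
cv2.imwrite("pics/v2.png",cv2.resize(b,(800,600),interpolation=cv2.INTER_CUBIC))
cv2.imwrite("pics/v3.png",cv2.resize(a[85:235,190:400],(800,571),interpolation=cv2.INTER_CUBIC))
```

```text
(no output)
```

View pics/v1.png

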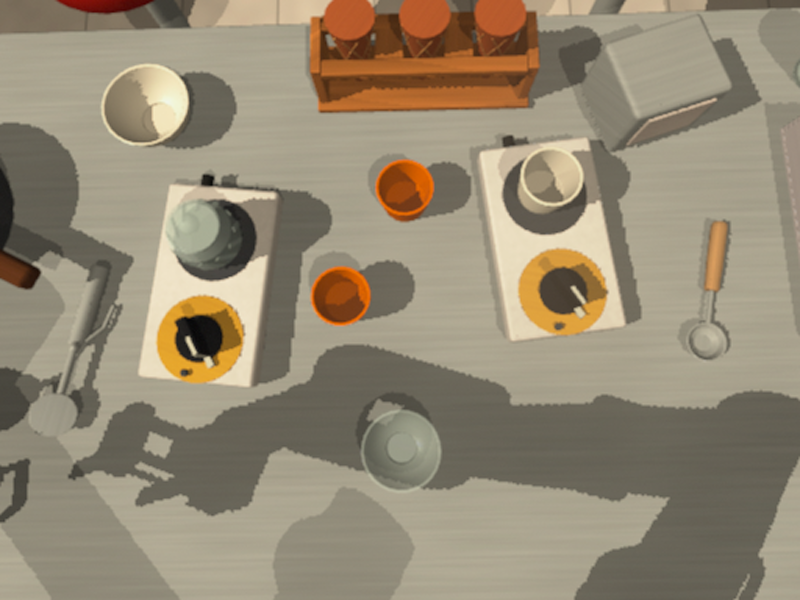

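View pics/v2.png

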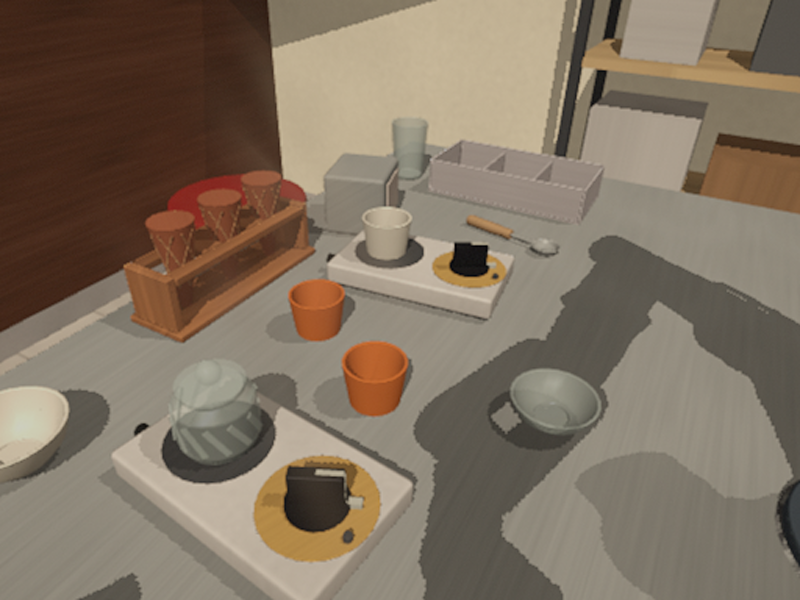

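View pics/v3.png

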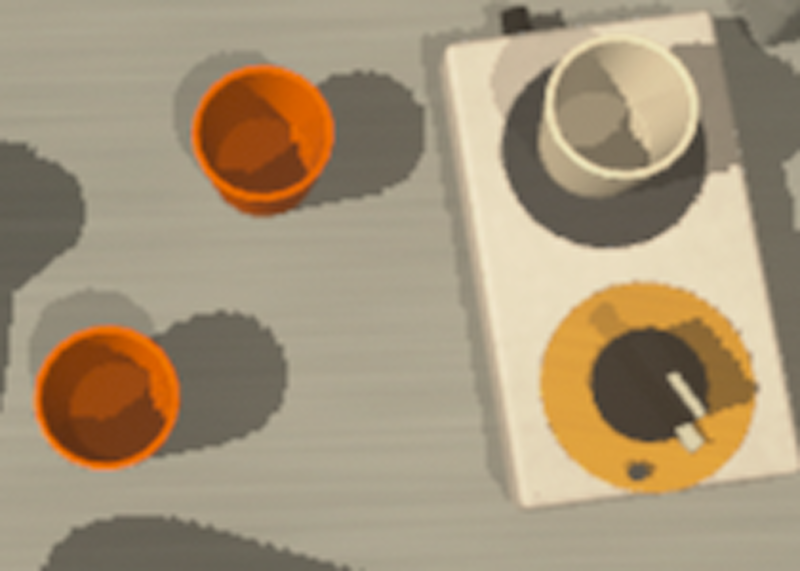

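The dials are at top-picture pixels (361,186) and (129,219). The right warmer carries the white cup at (354,117), so its dial at (361,186) is the one. The cups at (261,124) and (219,188) are orange, and the left warmer carries the glass jar. In the crop, the pointer nose is at (371,200) and the stud at (358,208), so clockwise takes the pointer from lower right to the bottom.

```bash
cat > h.py <<'E'
from rig import *
import cv2,numpy as np
from scipy.spatial.transform import Rotation as R
def ray(c,uv,z,h=384):
    f=h/2/np.tan(np.radians(c["vertical_fov"]/2));T=np.array(c["T"])
    d=T[:3,:3]@np.array([(uv[0]-c["cx"])/f,(uv[1]-c["cy"])/f,1]);o=T[:3,3]
    return o+d*(z-o[2])/d[2]
def ringc(im,c,near,rad=45,z=.042):
    hsv=cv2.cvtColor(im,cv2.COLOR_RGB2HSV)
    m=cv2.inRange(hsv,(14,130,70),(30,255,255))
    n,l,s,ce=cv2.connectedComponentsWithStats(m)
    i=min([k for k in range(1,n) if s[k,4]>300],key=lambda k:np.hypot(*(ce[k]-near)))
    cs,_=cv2.findContours((l==i).astype(np.uint8),cv2.RETR_EXTERNAL,cv2.CHAIN_APPROX_NONE)
    e=cv2.fitEllipse(cv2.convexHull(max(cs,key=len)))
    return e,ray(c,e[0],z)
E
python3 - <<'E'
from h import *
im=cv2.imread("pics/top.png")[:,:,::-1].copy();c=get_calibration("top")
e,p=ringc(im,c,(361,186));print(e,p)
st=ray(c,(358,208.4),.048);no=ray(c,(371.1,199.7),.048)
for n,q in(("stud",st),("nose",no)):print(n,q,np.hypot(*(q-p)[:2]),np.arctan2(*(q-p)[1::-1]))
print("cup",ray(c,(354,115),.101))
o=get_obs();print(R.from_quat(o["tool_rot"]).as_matrix().round(3).tolist())
cw=get_calibration("wrist");print(R.from_quat(o["tool_rot"]).as_matrix().T@(np.array(cw["T"])[:3,3]-o["position"]),(R.from_quat(o["tool_rot"]).as_matrix().T@np.array(cw["T"])[:3,:3]).round(3).tolist(),cw["vertical_fov"])
E
```

```text
((359.5660095214844, 186.4140167236328), (53.8609619140625, 56.52818298339844), 125.59259796142578) [ 0.52849613 -0.22814287  0.042     ]
stud [ 0.48436438 -0.22036073  0.048     ] 0.04481264734399719 2.9670483892161377
nose [ 0.50081675 -0.24701764  0.048     ] 0.03350231701949358 -2.5431128466964985
cup [ 0.65604052 -0.21055674  0.101     ]
[[-0.933, 0.359, -0.0], [0.359, 0.933, -0.0], [0.0, -0.0, -1.0]]
[ 0.0707016   0.00107096 -0.14135316] [[0.0, -0.965, -0.261], [1.0, 0.0, -0.0], [0.001, -0.261, 0.965]] 67.94994071609004
```

```bash
cat >> h.py <<'E'
def plan(tgt,ang,n):
    """n equal calls to TCP tgt, tool down, tool x at world angle ang"""
    o=get_obs();p=o["position"];M=R.from_quat(o["tool_rot"]).as_matrix()
    a=np.arctan2(M[1,0],M[0,0]);d=(np.array(tgt)-p)/n;w=(ang-a+np.pi)%(2*np.pi)-np.pi
    for i in range(n):
        b=a+w*i/n;X=np.array([np.cos(b),np.sin(b),0]);Y=np.array([np.sin(b),-np.cos(b),0])
        print(np.round([d@X/.08,d@Y/.08,-d[2]/.08,0,0,-w/n/(np.pi/2)],3).tolist())
E
python3 -c "
from h import *
plan((.528,-.228,.2),.598,9)"; python3 -m inch '[0,0,0,0,0,0]'
```

```text
[-0.798, -0.901, 0.062, 0.0, 0.0, 0.154]
[-0.991, -0.683, 0.062, 0.0, 0.0, 0.154]
[-1.125, -0.426, 0.062, 0.0, 0.0, 0.154]
[-1.195, -0.144, 0.062, 0.0, 0.0, 0.154]
[-1.194, 0.146, 0.062, 0.0, 0.0, 0.154]
[-1.125, 0.428, 0.062, 0.0, 0.0, 0.154]
[-0.989, 0.685, 0.062, 0.0, 0.0, 0.154]
[-0.797, 0.902, 0.062, 0.0, 0.0, 0.154]
[-0.557, 1.067, 0.062, 0.0, 0.0, 0.154]
time: 0.58
position: [0.2241, 0.5834, 0.2446]
tool_rot: [0.182, 0.983, 0.0, 0.0]
ft_force: [-0.2, 0.6, -0.7]
grip_width: 0.0869
grip_force: 0.0
```

```bash
i="python3 -m inch"
python3 -m inch '[-0.8,-0.9,0,0,0,0,-0.8,-0.9,0,0,0,0,-0.8,-0.9,0,0,0,0]' 60 >/dev/null
python3 -m inch '[-0.8,-0.9,0,0,0,0,-0.8,-0.9,0,0,0,0,-0.8,-0.9,0,0,0,0]' >/dev/null
python3 -m inch '[-0.8,-0.9,0,0,0,0,-0.8,-0.9,0,0,0,0,-0.8,-0.9,0,0,0,0]' >/dev/null
python3 -m inch '[-0.8,-0.9,0,0,0,0,-0.8,-0.9,0,0,0,0,-0.8,-0.9,0,0,0,0]' 
python3 -c "
from h import *
plan((.528,-.228,.2),2.775,5)"
```

```text
time: 1.58
position: [0.3616, 0.2197, 0.2449]
tool_rot: [0.184, 0.983, -0.0, 0.001]
ft_force: [-0.3, 0.7, 0.0]
grip_width: 0.0601
grip_force: 0.0
[-0.792, -0.893, 0.112, 0.0, 0.0, -0.0]
[-0.792, -0.894, 0.112, 0.0, 0.0, -0.0]
[-0.791, -0.894, 0.112, 0.0, 0.0, -0.0]
[-0.791, -0.895, 0.112, 0.0, 0.0, -0.0]
[-0.79, -0.895, 0.112, 0.0, 0.0, -0.0]
```

```bash
python3 -m inch '[-0.8,-0.9,0,0,0,0,-0.8,-0.9,0,0,0,0,-0.8,-0.9,0,0,0,0]' >/dev/null
python3 -m inch '[-0.8,-0.9,0,0,0,0,-0.8,-0.9,0,0,0,0,-0.8,-0.9,0,0,0,0]' >/dev/null
python3 -m inch '[-0.8,-0.9,0.1,0,0,0,-0.8,-0.9,0.1,0,0,0,-0.8,-0.9,0.1,0,0,0]' >/dev/null
python3 -m inch '[-0.8,-0.9,0.2,0,0,0,-0.8,-0.9,0.2,0,0,0,-0.8,-0.9,0.2,0,0,0]' >/dev/null
python3 -m inch '[-0.75,-0.9,0.2,0,0,0,-0.75,-0.9,0.2,0,0,0,-0.75,-0.9,0.2,0,0,0]' >/dev/null
python3 -m inch '[0,0,0,0,0,0.7,0,0,0,0,0,0.7,0,0,0,0,0,0.7,0,0,0,0,0,0.7,0,0,0,0,0,0.7,0,0,0,0,0,0.7,0,0,0,0,0,0.7,0,0,0,0,0,0.7,0,0,0,0,0,0.7]' >/dev/null
python3 -m inch '[0,0,0,0,0,0.68,0,0,0,0,0,0.68,0,0,0,0,0,0.68,0,0,0,0,0,0.68,0,0,0,0,0,0.68,0,0,0,0,0,0.68,0,0,0,0,0,0.68,0,0,0,0,0,0.68,0,0,0,0,0,0.68,0,0,0,0,0,0.68]'
python3 - <<'E'
from h import *
plan((.528,-.228,.2),.598,1)
c=get_calibration("wrist");im=camera("wrist");np.savez("w1.npz",im=im,T=c["T"])
cv2.imwrite("pics/w1.png",cv2.resize(im,(800,600))[:,:,::-1]);print(c["cx"],c["cy"])
print(get_obs()["q"])
E
```

```text
time: 4.42
position: [0.5258, -0.2255, 0.2047]
tool_rot: [0.954, 0.299, 0.0, -0.0]
ft_force: [0.1, -0.2, 1.2]
grip_width: 0.0599
grip_force: 0.0
[0.005, 0.041, 0.058, 0.0, 0.0, 0.005]
256.51689108459226 193.94981988075776
[-6.00893340e-01  5.06468073e-01  1.60806924e+00  5.28754165e-04
  1.02746091e+00  3.60634398e-01]
```

View pics/w1.png

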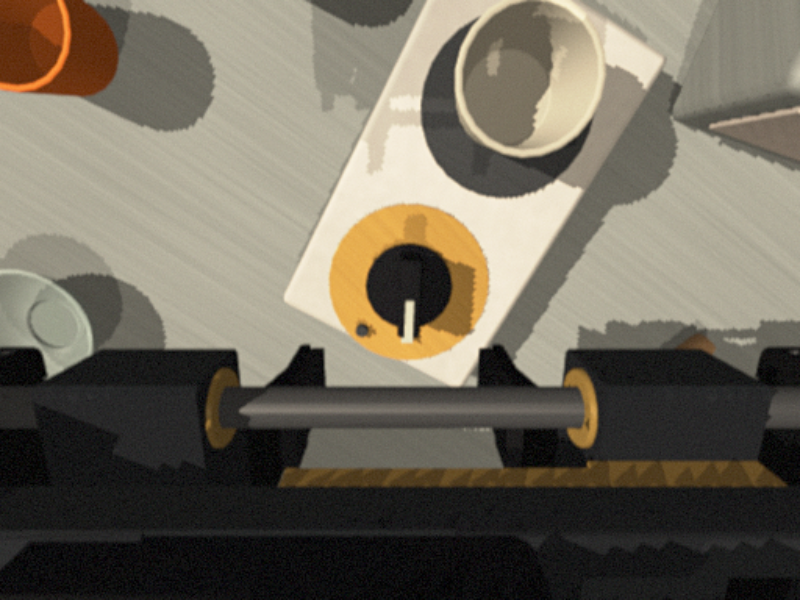

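The wrist picture (800x600) shows the white cup at (530,75), the dial on its ring centred at (410,281), the white line from (410,300) to (408,342), and the stud at (363,330). Now I'll refine these.

Run:
```python
from h import *
c=dict(get_calibration("wrist"));d=np.load("w1.npz");im=d["im"];c["T"]=d["T"]
e,p=ringc(im,c,(262,180));print(e,p)
g=cv2.cvtColor(im,cv2.COLOR_RGB2GRAY).astype(float);hsv=cv2.cvtColor(im,cv2.COLOR_RGB2HSV)
# dark stud
s=g[200:222,222:244];ys,xs=np.nonzero(s<95);print(len(xs),xs.mean()+222,ys.mean()+200);
st=ray(c,(xs.mean()+222,ys.mean()+200),.048)
# white line: low saturation & bright inside ring
m=(hsv[...,1]<90)&(g>130);yy,xx=np.nonzero(m[185:225,248:276]);yy+=185;xx+=248
print([(r,xx[yy==r].min(),xx[yy==r].max()) for r in np.unique(yy)])
print("stud",st,np.hypot(*(st-p)[:2]),np.arctan2(*(st-p)[1::-1]))
big=cv2.resize(im[120:240,195:330],None,fx=5,fy=5,interpolation=cv2.INTER_CUBIC);cv2.imwrite("pics/w1c.png",big[:,:,::-1])
```

```text
((261.1965026855469, 180.04739379882812), (98.69933319091797, 101.36127471923828), 80.95962524414062) [ 0.53364808 -0.2262604   0.042     ]
54 232.7962962962963 209.57407407407408
[(np.int64(192), np.int64(261), np.int64(262)), (np.int64(193), np.int64(260), np.int64(264)), (np.int64(194), np.int64(259), np.int64(264)), (np.int64(195), np.int64(259), np.int64(264)), (np.int64(196), np.int64(259), np.int64(264)), (np.int64(197), np.int64(259), np.int64(264)), (np.int64(198), np.int64(259), np.int64(264)), (np.int64(199), np.int64(259), np.int64(264)), (np.int64(200), np.int64(259), np.int64(264)), (np.int64(201), np.int64(259), np.int64(264)), (np.int64(202), np.int64(259), np.int64(264)), (np.int64(203), np.int64(259), np.int64(264)), (np.int64(204), np.int64(259), np.int64(264)), (np.int64(205), np.int64(259), np.int64(264)), (np.int64(206), np.int64(259), np.int64(264)), (np.int64(207), np.int64(259), np.int64(264)), (np.int64(208), np.int64(259), np.int64(263)), (np.int64(209), np.int64(259), np.int64(263)), (np.int64(210), np.int64(259), np.int64(263)), (np.int64(211), np.int64(259), np.int64(263)), (np.int64(212), np.int64(259), np.int64(263)), (np.int64(213), np.int64(259), np.int64(263)), (np.int64(214), np.int64(259), np.int64(263)), (np.int64(215), np.int64(258), np.int64(263)), (np.int64(216), np.int64(257), np.int64(264)), (np.int64(217), np.int64(257), np.int64(263)), (np.int64(218), np.int64(257), np.int64(263)), (np.int64(219), np.int64(262), np.int64(262))]
stud [ 0.48968773 -0.21879617  0.048     ] 0.044589542081098575 2.9734020940159587
```

View pics/w1c.png

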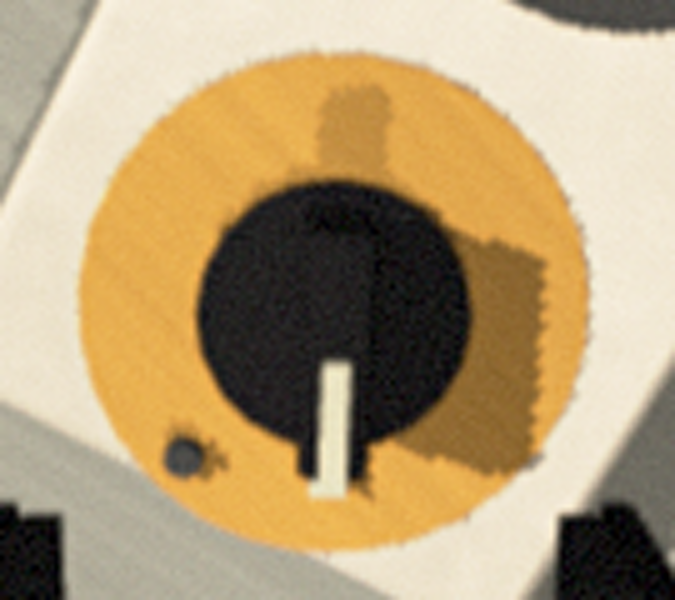

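Run:
```python
from h import *
c=dict(get_calibration("wrist"));d=np.load("w1.npz");im=d["im"];c["T"]=T=d["T"]
o=get_obs();M=R.from_quat(o["tool_rot"]).as_matrix();f=192/np.tan(np.radians(c["vertical_fov"]/2))
for y in(-.03,.03):
  for x in(-.0095,.0095):
    w=o["position"]+M@np.array([x,y,.022]);q=T[:3,:3].T@(w-T[:3,3]);print(x,y,f*q[:2]/q[2]+[c["cx"],c["cy"]])
p=ray(c,(261.6,180.05),.042);st=ray(c,(231.8,211.4),.048)
a=ray(c,(261.7,193),.082);b=ray(c,(261.0,214),.082);n=ray(c,(260.3,217),.048)
A=lambda v:np.arctan2(v[1],v[0])
print("ring",p,"stud",A(st-p),np.hypot(*(st-p)[:2]),"line dir",A(b-a),"end r",np.hypot(*(b-p)[:2]),"angle of end",A(b-p),"nose",A(n-p),np.hypot(*(n-p)[:2]))
s=cv2.imread("pics/side.png")[:,:,::-1].copy();cs=get_calibration("side");print("side ring",ringc(s,cs,(300,172)))
cv2.imwrite("pics/w1d.png",cv2.resize(im[200:384,180:335],None,fx=4,fy=3)[:,:,::-1])
print("tool x",A(M[:,0]))
```

```text
-0.0095 -0.03 [209.18760203 252.06449152]
0.0095 -0.03 [207.762561   223.67991845]
-0.0095 0.03 [304.68762184 251.78219012]
0.0095 0.03 [305.97173748 223.39407686]
ring [ 0.53389645 -0.22662375  0.042     ] stud 2.9806989381935742 0.04720613197421233 line dir -2.5627336501412694 end r 0.02528166034418009 angle of end -2.5821285253821165 nose -2.5687760730426454 0.04053841640705106
side ring (((299.8701171875, 171.76995849609375), (22.476024627685547, 46.6138916015625), 95.31124114990234), array([ 0.52851891, -0.2256035 ,  0.042     ]))
tool x 0.6089950591179774
```

View pics/w1d.png

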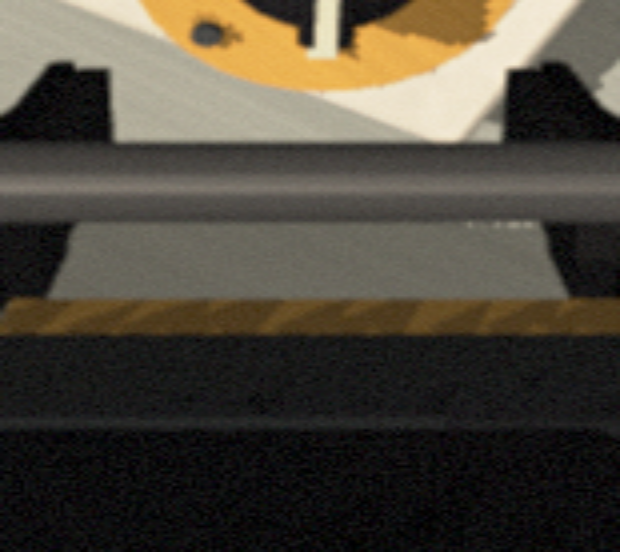

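```bash
python3 -c "
from h import *
plan((.5315,-.2265,.115),.574,1)"
```

```text
[0.053, 0.049, 1.12, 0.0, 0.0, 0.022]
```

```bash
python3 -m inch '[0.05,0.05,0.4,0,0,0.022,0.05,0.05,0.8,0,0,0.022,0.05,0.05,1,0,0,0.022,0.05,0.05,1,0,0,0.022,0.05,0.05,1,0,0,0.022]'
python3 - <<'E'
from h import *
plan((.5315,-.2265,.075),.574,1)
c=get_calibration("wrist");im=camera("wrist");np.savez("w2.npz",im=im,T=c["T"])
cv2.imwrite("pics/w2.png",cv2.resize(im[60:310,130:400],None,fx=2.4,fy=2.4,interpolation=cv2.INTER_CUBIC)[:,:,::-1])
E
```

```text
time: 4.88
position: [0.5309, -0.2269, 0.1239]
tool_rot: [0.959, 0.283, -0.001, -0.001]
ft_force: [0.3, -0.0, -0.3]
grip_width: 0.0598
grip_force: 0.0
[0.009, -0.001, 0.611, 0.0, 0.0, -0.0]
```

View pics/w2.png

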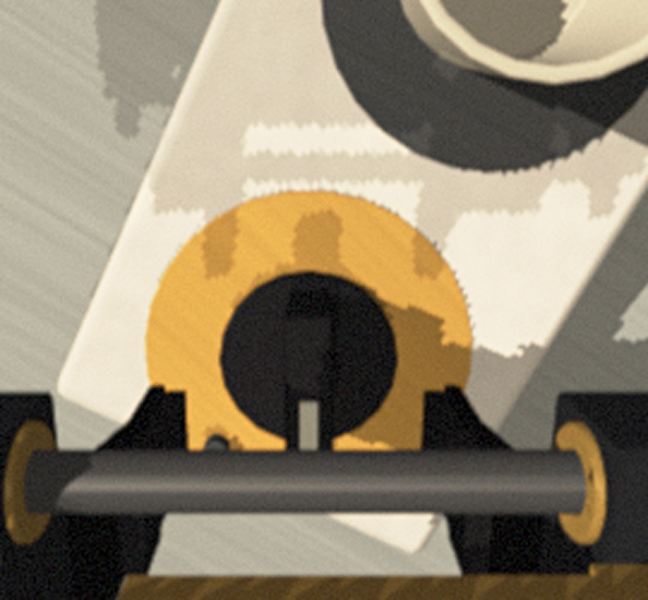

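The view is from 0.12 m up. The bar is upright in the crop at column 309, midway on the ring (147 to 472), with the fingertips at 186 and 424. I'll fit the ring circle (56 mm radius) at known height.

Run:
```python
from h import *
from scipy.optimize import least_squares
c=dict(get_calibration("wrist"))
for nm,lim in(("w1.npz",230),("w2.npz",218)):
    d=np.load(nm);im=d["im"];c["T"]=T=d["T"]
    m=cv2.inRange(cv2.cvtColor(im,cv2.COLOR_RGB2HSV),(14,130,70),(30,255,255));m[lim:]=0
    n,l,s,ce=cv2.connectedComponentsWithStats(m);i=1+np.argmax(s[1:,4])
    cs,_=cv2.findContours((l==i).astype(np.uint8),cv2.RETR_EXTERNAL,cv2.CHAIN_APPROX_NONE)
    k=max(cs,key=len)[:,0]
    P=np.array([ray(c,q+0.,.042)[:2] for q in k if q[1]<lim-2])
    r=least_squares(lambda x:np.hypot(*(P-x[:2]).T)-x[2],[.53,-.227,.056],loss="soft_l1",f_scale=.0008)
    r2=least_squares(lambda x:np.hypot(*(P-x).T)-.056,[.53,-.227],loss="soft_l1",f_scale=.0008)
    print(nm,r.x,r2.x,np.median(abs(r2.fun)))
o=get_obs();M=R.from_quat(o["tool_rot"]).as_matrix();p=o["position"]
print("ring rel tool",M.T@(np.r_[r2.x,.042]-p), "tilt",M[:,2])
for v in(345,400):print("bar",v,[M.T@(ray(c,(130+u/2.4,60+v/2.4),.082 if v==345 else .065)-p) for u in(309,)])
```

```text
w1.npz [ 0.53157184 -0.22766006  0.05479737] [ 0.53105357 -0.22810094] 0.0010752309901197951
w2.npz [ 0.53193385 -0.22748662  0.05420985] [ 0.52988818 -0.22880523] 0.0010175170819518228
ring rel tool [-2.23804496e-03 -1.34783148e-05  8.30649831e-02] tilt [ 6.01492151e-04 -1.95789279e-04 -9.99999800e-01]
bar 345 [array([0.0155373 , 0.00025822, 0.0430722 ])]
bar 400 [array([-0.00769012,  0.00041879,  0.06006302])]
```

```bash
python3 -m inch '[-0.01,0,0.3,0,0,0,-0.01,0,0.6,0,0,0,-0.01,0,0.62,0,0,0,-0.01,0,0.62,0,0,0,-0.01,0,0.62,0,0,0]' 40 20
python3 -m inch '[0,0,0,0,0,0,0,0,0,0,0,0,0,0,0,0,0,0,0,0,0,0,0,0,0,0,0,0,0,0,0,0,0,0,0,0,0,0,0,0,0,0,0,0,0,0,0,0]' 0 20
python3 -c "
from h import *
o=get_obs();M=R.from_quat(o['tool_rot']).as_matrix();print(M.T@o['ft_force'],M.T@o['moment'],np.arctan2(M[1,0],M[0,0]))"
```

```text
time: 5.35
position: [0.5316, -0.2287, 0.0766]
tool_rot: [0.959, 0.283, 0.001, 0.001]
ft_force: [0.8, -0.5, 0.5]
grip_width: 0.0413
grip_force: 0.0
time: 6.02
position: [0.5308, -0.2282, 0.0754]
tool_rot: [0.959, 0.282, 0.0, 0.0]
ft_force: [-0.3, -0.4, 3.8]
grip_width: 0.0136
grip_force: 20.0
[-0.45758863  0.17314361 -3.79657931] [ 0.14529976 -0.18607263 -0.03197867] 0.5725640389796431
```

```bash
python3 -m inch '[0,0,0,0,0,0.05,0,0,0,0,0,0.1,0,0,0,0,0,0.15,0,0,0,0,0,0.2,0,0,0,0,0,0.25,0,0,0,0,0,0.3,0,0,0,0,0,0.35,0,0,0,0,0,0.4,0,0,0,0,0,0.44,0,0,0,0,0,0.44,0,0,0,0,0,0.44]'
python3 -c "
from h import *
o=get_obs();M=R.from_quat(o['tool_rot']).as_matrix();print(M.T@o['ft_force'],M.T@o['moment'],np.arctan2(M[1,0],M[0,0]))
im=camera('wrist');c=get_calibration('wrist');np.savez('w3.npz',im=im,T=c['T'])
im=camera('top');np.savez('t3.npz',im=im)
"
```

```text
time: 6.93
position: [0.5308, -0.2283, 0.0754]
tool_rot: [0.998, -0.059, 0.0, 0.0]
ft_force: [-1.0, -0.5, 6.3]
grip_width: 0.0142
grip_force: 20.0
[-0.93295538  0.64217592 -6.30578626] [-0.13010308 -0.26623511  0.01958157] -0.11712860215396183
```

```bash
python3 -m inch '[0,0,0,0,0,0,0,0,0,0,0,0,0,0,0,0,0,0,0,0,0,0,0,0]' 40 >/dev/null
python3 -m inch '[0,0,-0.4,0,0,0,0,0,-0.8,0,0,0,0,0,-1,0,0,0,0,0,-1,0,0,0]' 60 >/dev/null
python3 -m inch '[0,0,-0.4,0,0,0,0,0,-0.8,0,0,0,0,0,-0.8,0,0,0,0,0,-0.8,0,0,0,0,0,-0.8,0,0,0]'
python3 - <<'E'
from h import *
o=get_obs();c=get_calibration("wrist");im=camera("wrist");np.savez("w4.npz",im=im,T=c["T"],p=o["position"],q=o["tool_rot"])
f=192/np.tan(np.radians(c["vertical_fov"]/2));T=c["T"]
def px(w):
    q=T[:3,:3].T@(np.array(w)-T[:3,3]);return f*q[:2]/q[2]+[c["cx"],c["cy"]]
u,v=px((.531,-.228,.045)).round().astype(int);print(u,v)
x0,y0=max(u-60,0),max(v-55,0);print(x0,y0)
cv2.imwrite("pics/w4.png",cv2.resize(im[y0:y0+110,x0:x0+120],None,fx=5,fy=5,interpolation=cv2.INTER_CUBIC)[:,:,::-1])
E
```

```text
time: 8.12
position: [0.5298, -0.2275, 0.2178]
tool_rot: [0.998, -0.059, -0.001, -0.001]
ft_force: [-0.1, 0.1, 0.1]
grip_width: 0.0604
grip_force: 0.0
258 182
198 127
```

View pics/w4.png

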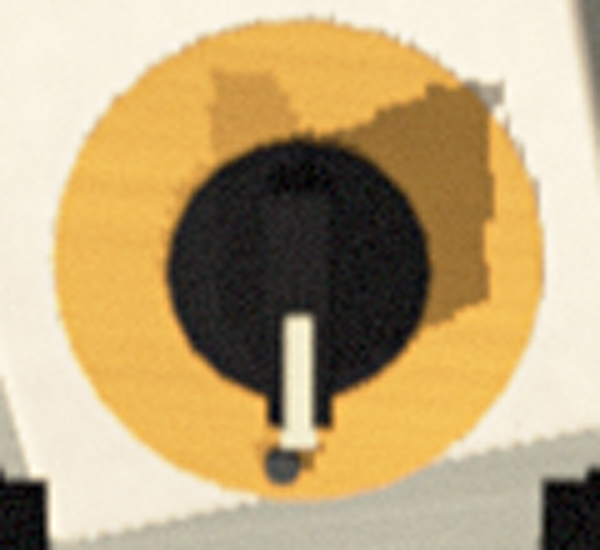

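The crop shows the dial axis at column 299.5, the line and nose at about 299, and the stud at (282,467). That is 3.9 mm off at 46 mm radius, so about 0.085 rad (0.054 units) of clockwise turn remains.

```bash
python3 -m inch '[0,0,0.4,0,0,0,0,0,0.8,0,0,0,0,0,1,0,0,0,0,0,1,0,0,0]' 40
python3 -m inch '[0,0,0.3,0,0,0,0,0,0.6,0,0,0,0,0,0.8,0,0,0,0,0,0.8,0,0,0,0,0,0.8,0,0,0]'
python3 -m inch '[0,0,0,0,0,0,0,0,0,0,0,0,0,0,0,0,0,0,0,0,0,0,0,0,0,0,0,0,0,0,0,0,0,0,0,0,0,0,0,0,0,0,0,0,0,0,0,0]' 0 20
python3 -c "
from h import *
o=get_obs();M=R.from_quat(o['tool_rot']).as_matrix();print(np.arctan2(M[1,0],M[0,0]))"
python3 -m inch '[0,0,0,0,0,0.02,0,0,0,0,0,0.04,0,0,0,0,0,0.054,0,0,0,0,0,0.054,0,0,0,0,0,0.054,0,0,0,0,0,0.054]'
python3 -c "
from h import *
o=get_obs();M=R.from_quat(o['tool_rot']).as_matrix();print(np.arctan2(M[1,0],M[0,0]))"
python3 -m inch '[0,0,0,0,0,0,0,0,0,0,0,0,0,0,0,0,0,0,0,0,0,0,0,0]' 40 >/dev/null
python3 -m inch '[0,0,-0.4,0,0,0,0,0,-0.8,0,0,0,0,0,-1,0,0,0,0,0,-1,0,0,0]' 60 >/dev/null
python3 -m inch '[0,0,-0.4,0,0,0,0,0,-0.8,0,0,0,0,0,-0.8,0,0,0,0,0,-0.8,0,0,0,0,0,-0.8,0,0,0]'
python3 - <<'E'
from h import *
im=camera("wrist");t=camera("top")
a=cv2.resize(im[100:260,170:350],(450,400),interpolation=cv2.INTER_CUBIC)
a=cv2.resize(im[125:245,195:320],None,fx=5,fy=5,interpolation=cv2.INTER_CUBIC)
cv2.imwrite("pics/w5.png",a[:,:,::-1])
cv2.imwrite("pics/t5.png",cv2.resize(t,(800,600))[:,:,::-1])
E
```

```text
time: 8.5
position: [0.5269, -0.2257, 0.1333]
tool_rot: [0.998, -0.059, -0.005, -0.003]
ft_force: [-0.1, -0.1, 0.7]
grip_width: 0.0431
grip_force: 0.0
time: 8.92
position: [0.5301, -0.2278, 0.0744]
tool_rot: [0.998, -0.059, -0.001, -0.001]
ft_force: [0.0, -1.0, 1.0]
grip_width: 0.0402
grip_force: 0.0
time: 9.58
position: [0.5309, -0.2283, 0.0757]
tool_rot: [0.998, -0.059, 0.001, 0.0]
ft_force: [-0.8, 0.4, 6.2]
grip_width: 0.014
grip_force: 20.0
-0.11852882376465565
time: 10.08
position: [0.5309, -0.2283, 0.0757]
tool_rot: [0.995, -0.102, 0.0, 0.0]
ft_force: [-0.3, -0.2, 5.8]
grip_width: 0.0136
grip_force: 20.0
-0.20368866762805324
time: 11.17
position: [0.5298, -0.2275, 0.2178]
tool_rot: [0.995, -0.102, -0.001, -0.001]
ft_force: [0.4, 0.4, -0.4]
grip_width: 0.0601
grip_force: 0.0
```

View pics/w5.png

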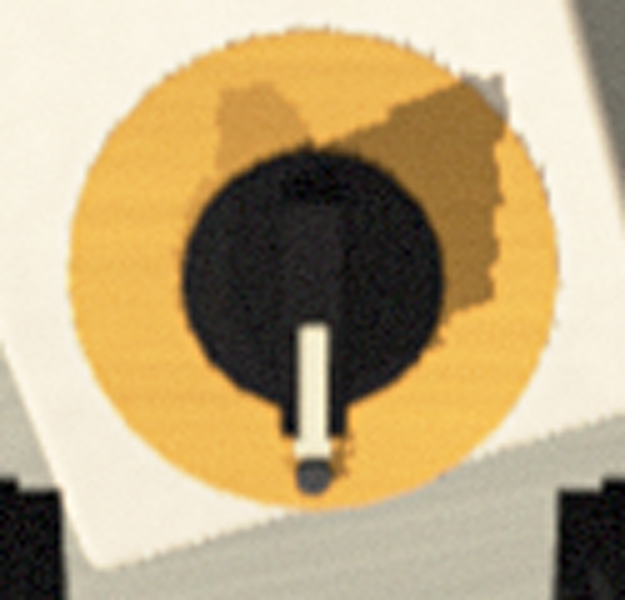

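The pointer line (column 313), the stud (314) and the axis (314) are in line, and the gripper is open, clear and well above everything.

```bash
python3 -c "
from rig import *
print([(r['conf'],r['bbox']) for r in cut_out('top','cup')[:3]])
print(hand_in())"
```

```text
[(0.94, [332.4, 96.5, 374.0, 136.2]), (0.94, [201.4, 168.8, 237.6, 209.1]), (0.77, [244.0, 104.2, 277.4, 140.1])]
the job is handed in; nothing more can be done
None
```

I turned the dial on the white-cup warmer clockwise until its pointer lined up with the stud, let go and handed the job in at about 11 s; the cup is still in place and I did not touch the other dial.

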